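Tighten a digestion vessel's cap with the tommy bar

ROBOT

A 6-joint arm with a two-finger parallel gripper is mounted at the origin on the work surface. World frame = base frame: x ahead of the robot, y to its left, z up, the work surface at z = 0. Lengths are in m, angles in degrees, forces in N, time in s.
With the tool pointing down it reaches from about 0.4 to 0.925 m from the base axis. Payload 12.5 kg.
Tool frame: the origin (TCP) lies at the very end of the fingers, on their centre line; the grasp point (between the pads) lies 19 mm behind it; z points along the fingers, y is the line along which they close (so a half turn about z gives the same grasp; the last joint's range is limited). The gripper opens to 95 mm and grips with 3 to 60 N. Pads are 20 mm wide; open, the fingers measure 119 mm over their backs; the gripper's body (75 mm by 180 mm) begins 59 mm behind the grasp point.
Start: joints at [-79.962, 28.126, 89.318, -0, 62.55, -6.05], TCP at [0.173, -0.601, 0.215] pointing down, gripper open.
Joint ranges: [-177.58, 177.58], [-47.91, 125.51], [2.72, 160], [-65.01, 245.01], [3.68, 167.84], [-153.87, 153.87]. Speed limits (degrees/s): [127.2, 127.2, 159.86, 180, 180, 180].

INTERFACE

Orientations are given as [roll, pitch, yaw] about the fixed x, y, z axes, in that order (R = Rz(yaw) Ry(pitch) Rx(roll)).
In Python, from bench import * gives the robot as it stands.
- The arm moves only by the tool servo_tool, never from a script. Its argument "commands" is a list that holds one entry, the list of rows, each a list of 7 numbers: the finger opening in mm, from 0 to 95.1, then the shift along the world's x, y, z normalised to -1 to 1, where 1 is 12 cm, then the turn, a rotation vector about the world's x, y, z normalised to -1 to 1, where 1 is 0.5 rad. A call has 1 to 5 rows; each row shifts and turns the commanded pose from where the row before left it; what a row does not reach is not made up. A row lasts 1/10 s, in which the tool goes at most 50 mm and 8.59 degrees, less where a joint would pass 70% of its speed; a pose out of reach is approached as far as the arm can. A call with a number of a shift or a turn outside -1 to 1 is refused whole. A call with a gripper value outside its range is refused whole. The fingers move at their own pace and stop on an object; "squeeze" is the grip in N (left out, the last holds). Time passes only in rows, so rows that do not move let the fingers close. It gives the time, the measured TCP pose, the force, the opening and the grip force at its end, in the units of the state.
- read_state(): the state, without advancing time (a new reading comes with each control period).
- capture(name): name is "side" or "top" or "wrist"; returns a dict with "color" (420x560x3 uint8, red, green, blue), "fx", "fy", "cx", "cy" (pixels), "rvec" (rotation vector, rad) and "tvec" (3), from world to camera coordinates, as OpenCV has them. Camera axes: x right, y down, z forward; pixel columns grow to the right and rows downward; lengths in m; the calibration is good to about 2 mm. A picture is of the moment at which its call begins. There is no depth.
- finish_job(): hands the job in; it is judged then, once.
The state is a dict: "t": time; "joint_pos": joint angles; "dq": joint speeds; "joint_torque": joint torques, N m; "tcp_pos": TCP position; "eef_rot": TCP orientation; "wrist_force": force on the tool from outside, world axes, zero at the start; "ft_torque": the same for the moment, N m; "gripper_width": finger opening in m; "gripper_force": force on a finger pad.
Only numpy, scipy, OpenCV 4.12 (cv2) and the standard library are available. Lean on these libraries where they do the work, as an engineer would, in place of code of your own. Each camera call takes 0.05 s, during which the arm holds its last target. There are 200 camera calls.

TASK

Close the pressure digestion vessel with the tommy bar from the white mat: working the bar from hole to hole, screw the cap down clockwise until you feel it land on its seal, then nip it up by about half a hole pitch (30 degrees) more; going far beyond that crushes the seal. Turn the cap with the bar only, never with the gripper itself, and leave the flasks, the beaker and the paper roll undisturbed. When the cap is tight, draw the bar out without turning the cap back and lay it flat on its mat again, without dropping it.

Things in the scene. Friction and masses are not known exactly. Their poses are not given: they have to be found in the camera images.
- cap: Steel screw cap of the digestion vessel: cylinder 100 mm wide, 48 mm high; on top a 56 mm wide, 4 mm high step and a 10 mm high hexagon. Origin on the upright screw axis at the height of the hole centres, 112 to 114 mm above the bench, 26 mm above the cap's underside. Tightens clockwise seen from above, sinking 4 mm a turn. z is up. The vessel below (86 mm wide, foot 140 mm wide) is bolted down.
- cap_hole (a point): Centre of the mouth of one of the cap's six identical holes, 50 mm from the screw axis, on the cap's +x. The holes are level, radial, 60 degrees apart, 15 mm across (eight-sided) and 30 mm deep: their floors are 20 mm from the axis. A dark radial index line on the cap's flat top, 17 mm long, stands over each hole.
- seal (a joint): Turn of the cap past its landing on the seal, in rad: 0 while still running down, then growing (30 degrees is 0.52). The cap starts 129 to 160 degrees before landing; where it lands cannot be seen. Running down takes 0.25 N m; once landed 0.6 N m, rising by 0.6 N m per rad. It stays where it is left.
- bar: Tommy bar, 0.15 to 0.3 kg: black square grip 24 x 24 mm, 90 mm long, then a round 12 mm steel rod standing 75 mm out of it, its last 5 mm tapered to 7 mm. Origin on the axis at mid-grip; +x runs along the bar to the tip. Centre of mass about 15 mm from the origin towards the tip. It starts flat on the mat, axis 16 mm above the bench, tip pointing away from the robot.
- bar_tip (a point): Tip of the bar's rod, 120 mm from the bar's origin along its +x.
- mat: White silicone mat, 260 mm (its x) by 140 mm (its y), 4 mm thick, fixed to the bench to the left or right of the vessel. Origin at the centre of its underside, on the bench.
- flask_a: Bystander: stoppered volumetric flask of amber glass, bulb 62 mm wide, 168 mm tall, origin at the centre of its underside; stands in a steel tray (240 x 140 mm, 18 mm high) on the side away from the mat.
- flask_b: Bystander: the same flask in clear glass, 100 mm beside the other in the tray.
- roll: Bystander: upright roll of white paper, 100 mm wide and 100 mm tall, beyond the vessel; origin at the centre of its underside.
- beaker: Bystander: white plastic beaker, 80 mm wide and 95 mm tall, beyond the vessel; origin at the centre of its underside.
Not all that is in view belongs to the job. Several things look just like the bar: the one meant starts farthest to the robot's left.

How it is judged:
By the outcome, as a careful person would: the job done as asked, in the order asked, and still so for the second after the job is handed in, with the robot touching nothing.
It also fails if it takes over 70 s, if anything falls off the work surface, if the arm or the gripper's body presses on something with over 40 N, if the wrist force passes 120 N, or if a joint passes its speed limit or range.

## Working session

There is one attempt and no reset: what is moved stays moved. The work goes in short steps, Python scripts to look and compute and a tool call to move; the robot and the scene stay as the last step left them, time stands still between calls to the robot, and variables do not carry over. Pictures are saved under pics/ and viewed, at most 10 in all, crops included, and the job is handed in when it is done.

Besides the shell and the picture viewer there is one more tool, called by a JSON object that holds its "op" and its "data", one argument or row to a line. servo_tool: Moves the arm, as the interface text tells. Its arguments: {"type":"object","properties":{"commands":{"type":"array"},"squeeze":{"type":"number"}},"required":["commands"]}

```bash
mkdir -p pics; ls
cat > h.py <<'E'
from bench import *
import numpy as np, cv2
def cam(c):
    R=cv2.Rodrigues(np.array(c["rvec"],float))[0]; return R,np.array(c["tvec"],float).ravel()
def ray(c,uv,z):
    R,t=cam(c); o=-R.T@t; d=R.T@np.array([(uv[0]-c["cx"])/c["fx"],(uv[1]-c["cy"])/c["fy"],1.])
    return o+d*(z-o[2])/d[2]
def proj(c,P):
    R,t=cam(c); p=R@np.array(P,float)+t; return np.array([c["fx"]*p[0]/p[2]+c["cx"],c["fy"]*p[1]/p[2]+c["cy"]])
def save(c,n): cv2.imwrite("pics/"+n,cv2.cvtColor(c["color"],cv2.COLOR_RGB2BGR))
E
python3 - <<'E'
from h import *
a=capture("top");b=capture("side")
for c in(a,b):
    R,t=cam(c);print(-R.T@t,R[2])
im=np.hstack([a["color"],b["color"]])
cv2.imwrite("pics/a.png",a["color"][...,::-1]);cv2.imwrite("pics/b.png",b["color"][...,::-1])
print(read_state())
E
```

```text
pics
[0.57914051 0.00632219 1.03926143] [ 0.03706173 -0.01338824 -0.99922329]
[ 0.43686753 -0.96536881  0.85333913] [ 0.15646033  0.77707135 -0.60965587]
{'t': 0.1, 'joint_pos': array([-7.99631963e+01,  2.81619956e+01,  8.93468370e+01,  2.33069366e-04,
        6.25500598e+01, -6.05036269e+00]), 'dq': array([ 0.01290072, -0.11549968, -0.11554919, -0.0905394 , -0.02017017,
       -0.03084505]), 'joint_torque': array([ 3.94628034e-03, -6.13620400e+01, -2.58606327e+01,  6.93935738e-02,
        4.70166549e-02, -4.85295482e-05]), 'tcp_pos': array([ 0.17317221, -0.60030163,  0.21410485]), 'eef_rot': array([-1.79941457e+02, -6.41297816e-03,  1.60870556e+01]), 'wrist_force': array([ 0.35095277, -0.47057256,  1.08130425]), 'ft_torque': array([-0.0136491 , -0.01842179, -0.00983625]), 'gripper_force': 0.0, 'gripper_width': 0.095112484708729}
```

View pics/a.png

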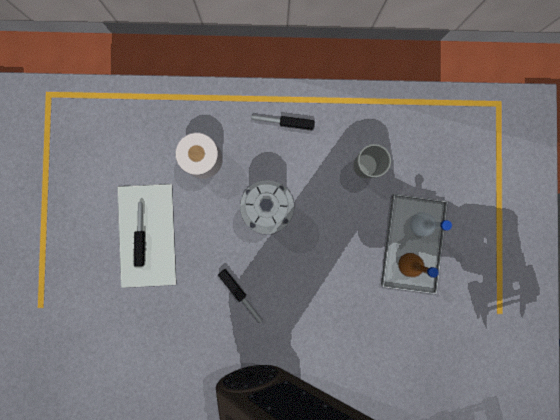

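View pics/b.png

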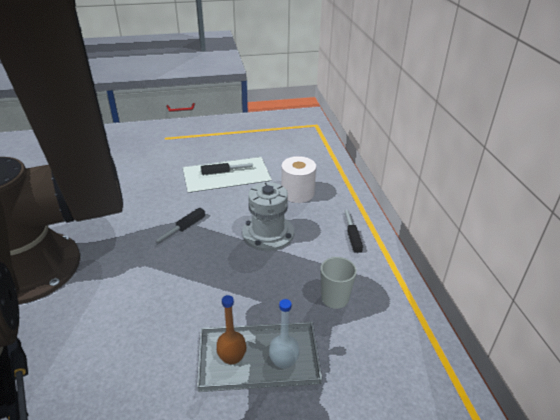

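Top view: there are three bar look-alikes, at (139,235) on the white mat, (285,122) beyond the vessel and (238,293) near the robot. World +y is to the left of the image, so I choose (139,235): it is farthest left and lies on the mat. The cap is at about (267,206). In the side view the bar is at (225,168) and the cap at (268,195).

Run:
```python
from h import *
c=capture("top");im=c["color"]
g=cv2.cvtColor(im,cv2.COLOR_RGB2GRAY)
# mat
m=np.zeros_like(g);m[170:300,105:185]=(g[170:300,105:185]>175)
print("fx",c["fx"])
cs=cv2.findContours(m,0,2)[0];k=max(cs,key=cv2.contourArea);r=cv2.minAreaRect(k)
print("mat",r,ray(c,r[0],.004)); [print(ray(c,p,.004).round(4)) for p in cv2.boxPoints(r)]
d=np.zeros_like(g);d[190:280,125:155]=(g[190:280,125:155]<70)
k=max(cv2.findContours(d,0,2)[0],key=cv2.contourArea);r=cv2.minAreaRect(k)
print("grip",r,ray(c,r[0],.024)); [print(ray(c,p,.024).round(4)) for p in cv2.boxPoints(r)]
# rod
d=np.zeros_like(g);d[194:232,128:154]=(g[194:232,128:154]<165)
for v in range(196,232,4):
    u=np.where(d[v])[0]
    if len(u): print(v,u.min(),u.max(),ray(c,(u.mean(),v),.016).round(4))
print("hex center",ray(c,(266.5,204.5),.15))
A=cv2.resize(im[155:255,217:317],(590,590),interpolation=2)
B=cv2.resize(im[180:295,115:180],None,fx=3,fy=5.13,interpolation=2)
B=cv2.resize(im[180:295,115:180],(333,590),interpolation=2)
cv2.imwrite("pics/c.png",np.hstack([A,B[:,:205]])[...,::-1])
```

```text
fx 398.8762349080061
mat ((146.12307739257812, 235.51536560058594), (100.38579559326172, 54.24054718017578), 87.66268920898438) [0.52884776 0.32661863 0.004     ]
[0.6543 0.4052 0.004 ]
[0.6624 0.2656 0.004 ]
[0.4043 0.2486 0.004 ]
[0.3968 0.3869 0.004 ]
grip ((139.0, 248.5), (35.0, 10.0), 90.0) [0.49685547 0.33742997 0.024     ]
[0.5407 0.3513 0.024 ]
[0.5411 0.3261 0.024 ]
[0.4531 0.3236 0.024 ]
[0.4527 0.3487 0.024 ]
200 140 143 [0.6198 0.3372 0.016 ]
204 138 144 [0.6095 0.3382 0.016 ]
208 138 144 [0.5993 0.3379 0.016 ]
212 137 144 [0.5891 0.3388 0.016 ]
216 137 143 [0.5789 0.3398 0.016 ]
220 137 143 [0.5687 0.3395 0.016 ]
224 137 143 [0.5585 0.3393 0.016 ]
228 137 145 [0.5483 0.3364 0.016 ]
hex center [0.60893678 0.01611521 0.15      ]
```

View pics/c.png

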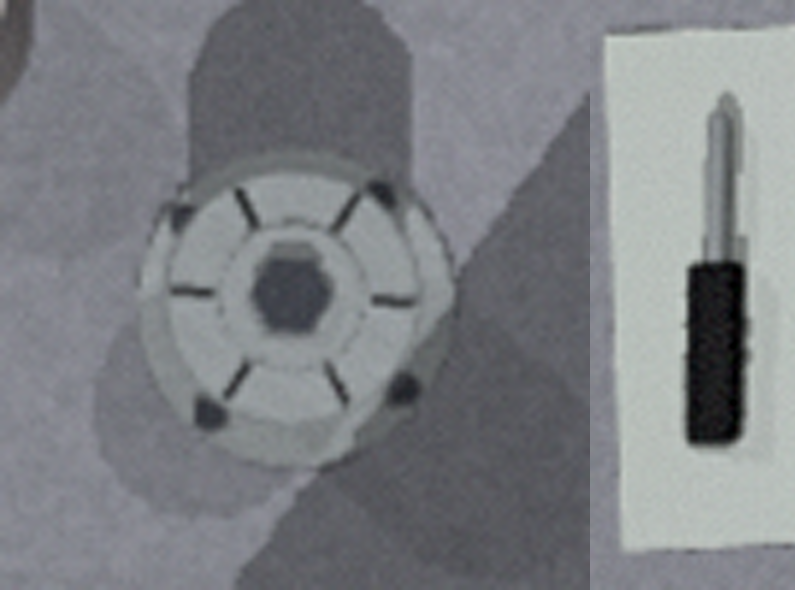

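The close crop confirms the bar: black grip, steel rod pointing up the image (+x), on the white mat. The cap's six index lines show clearly around crop centre (291,292). Next I measure the cap axis, the line angles and the bystanders.

```bash
cat >> h.py <<'E'
def marks(c,ctr,z=.135,r0=.031,r1=.047,prt=True):
    """fit 6 radial lines: sample annulus on plane z, scan phase mod 60, refine centre"""
    g=cv2.GaussianBlur(cv2.cvtColor(c["color"],cv2.COLOR_RGB2GRAY),(0,0),.6).astype(np.float32)
    th=np.radians(np.arange(0,60,.5)); rr=np.linspace(r0,r1,6)
    def prof(cx,cy):
        a=th[None,:,None]+np.radians(60)*np.arange(6)[:,None,None]+0*rr
        P=np.stack([cx+rr*np.cos(a),cy+rr*np.sin(a),z+0*a],-1).reshape(-1,3)
        R,t=cam(c);p=P@R.T+t
        u=(c["fx"]*p[:,0]/p[:,2]+c["cx"]).astype(np.float32);v=(c["fy"]*p[:,1]/p[:,2]+c["cy"]).astype(np.float32)
        s=cv2.remap(g,u.reshape(1,-1),v.reshape(1,-1),1).reshape(6,len(th),6).mean(2)
        return s-np.median(s,1,keepdims=True)
    best=None
    for dx in np.arange(-.012,.0121,.001):
        for dy in np.arange(-.012,.0121,.001):
            s=np.clip(prof(ctr[0]+dx,ctr[1]+dy),-60,0).mean(0)
            m=s.min()
            if best is None or m<best[0]: best=(m,ctr[0]+dx,ctr[1]+dy,s)
    w=np.clip(-best[3]+0.5*best[0],0,None); a=np.angle((w*np.exp(6j*th)).sum())/6
    return best[0],best[1],best[2],np.degrees(a)%60
E
python3 - <<'E'
from h import *
for n in("top","side"):
    c=capture(n)
    print(n,marks(c,(.607,.016)))
c=capture("top")
print("roll",ray(c,(197,154),.1),"beaker",ray(c,(374,160),.09),"flaskA",ray(c,(411,265),.04),"dec",ray(c,(285,122),.02),ray(c,(238,293),.02))
E
```

```text
top (np.float32(-55.181255), np.float64(0.609), np.float64(0.01700000000000001), np.float64(28.066591111473116))
side (np.float32(-48.108532), np.float64(0.611), np.float64(0.019000000000000013), np.float64(27.92190031080155))
roll [0.72724459 0.18264852 0.1       ] beaker [ 0.72191746 -0.23931018  0.09      ] flaskA [ 0.46684414 -0.34696643  0.04      ] dec [ 0.8267905  -0.02660556  0.02      ] [0.38787489 0.08600438 0.02      ]
```

{"op": "servo_tool", "data": {
  "commands": [
    [[95,0.25,0.2,0.4,0,0,0.29],[95,0.25,0.2,0.4,0,0,0.29],[95,0.3,0.25,0.2,0,0,0.29],[95,0.3,0.25,0.2,0,0,0.29],[95,0.3,0.25,0,0,0,0.29]]
  ]
}}

```text
t: 0.8
tcp_pos: [0.3277, -0.474, 0.3415]
eef_rot: [179.7, 0.1, 57.9]
wrist_force: [0.9, -0.1, -0.5]
gripper_width: 0.0948
gripper_force: 0.0
```

{"op": "servo_tool", "data": {
  "commands": [
    [[95,0.3,0.25,0,0,0,0.29],[95,0.3,0.25,0,0,0,0.29],[95,0.2,0.35,0,0,0,0.29],[95,0.2,0.35,0,0,0,0.29],[95,0,0.4,0,0,0,0.29]]
  ]
}}

```text
t: 1.3
tcp_pos: [0.4481, -0.281, 0.3377]
eef_rot: [180.0, -0.0, 99.6]
wrist_force: [0.5, 0.4, -0.3]
gripper_width: 0.0948
gripper_force: 0.0
```

{"op": "servo_tool", "data": {
  "commands": [
    [[95,0,0.4,0,0,0,0.29],[95,0,0.4,0,0,0,0.29],[95,0,0.4,0,0,0,0.29],[95,0,0.4,0,0,0,0.29],[95,0,0.4,0,0,0,0.29]]
  ]
}}

```text
t: 1.8
tcp_pos: [0.4459, -0.0407, 0.3385]
eef_rot: [180.0, 0.0, 141.0]
wrist_force: [1.0, -0.1, -0.4]
gripper_width: 0.095
gripper_force: 0.0
```

{"op": "servo_tool", "data": {
  "commands": [
    [[95,0.05,0.4,0,0,0,0.28],[95,0.05,0.4,0,0,0,0.28],[95,0.05,0.4,0,0,0,0.28],[95,0.05,0.4,0,0,0,0.28],[95,0.05,0.4,0,0,0,0.24]]
  ]
}}

```text
t: 2.3
tcp_pos: [0.4761, 0.1996, 0.3385]
eef_rot: [180.0, 0.0, -180.0]
wrist_force: [1.1, -0.6, -0.0]
gripper_width: 0.0948
gripper_force: 0.0
```

{"op": "servo_tool", "data": {
  "commands": [
    [[95,0.05,0.4,-0.3,0,0,0],[95,0.05,0.4,-0.3,0,0,0],[95,0.04,0.38,-0.3,0,0,0],[95,0,0,-0.3,0,0,0],[95,0,0,0,0,0,0]]
  ]
}}

```text
t: 2.8
tcp_pos: [0.4885, 0.3162, 0.2075]
eef_rot: [-179.8, -0.4, 179.8]
wrist_force: [-0.5, -0.3, -0.3]
gripper_width: 0.0948
gripper_force: 0.0
```

Run:
```python
from h import *
s=read_state();print(s["tcp_pos"],s["eef_rot"],s["joint_pos"].round(1))
c=capture("wrist");im=c["color"];save(c,"w1.png")
g=cv2.cvtColor(im,cv2.COLOR_RGB2GRAY)
p0=proj(c,(.497,.338,.024));p1=proj(c,(.58,.338,.016));print(p0,p1)
R,t=cam(c);print(-R.T@t,R[2])
```

```text
[0.48848715 0.31616765 0.20747044] [-179.79745017   -0.4036005   179.76252055] [ 26.4  25.2  95.7  -0.   59.5 -63.4]
[302.89492804 194.14259209] [301.55550962 267.38262921]
[0.42000443 0.31647588 0.37806227] [ 0.24438582 -0.00344516 -0.96967196]
```

View pics/w1.png

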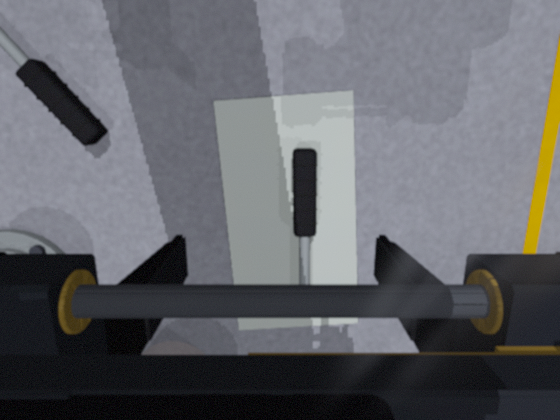

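The wrist view shows the bar grip centred near (304,192) with its rod going down the image to about (304,285), as predicted. Now a quick refinement from the grip contour.

Run:
```python
from h import *
c=capture("wrist");g=cv2.cvtColor(c["color"],cv2.COLOR_RGB2GRAY)
d=np.zeros_like(g);d[130:243,280:335]=g[130:243,280:335]<70
k=max(cv2.findContours(d,0,2)[0],key=cv2.contourArea);r=cv2.minAreaRect(k);print(r)
print(ray(c,r[0],.026))
for p in cv2.boxPoints(r):print(ray(c,p,.027).round(4))
for v in range(240,282,8):
    row=g[v,292:318];print(v,row[::2],)
```

```text
((304.0, 190.0), (86.0, 22.0), 90.0)
[0.49478172 0.33925936 0.026     ]
[0.4518 0.328  0.027 ]
[0.4519 0.3494 0.027 ]
[0.5401 0.3511 0.027 ]
[0.54   0.3283 0.027 ]
240 [138 138 158 134 119 145 155 151 133 150 177 190 188]
248 [135 138 137 125 115 147 155 150 131 166 180 190 189]
256 [138 138 138 123 112 143 154 149 128 166 180 190 190]
264 [137 137 138 122  96 142 155 148 128 165 180 190 189]
272 [138 136 139 123  95 113 148 147 126 165 179 189 188]
280 [138 138 138 124  96 111 116 140 125 168 187 188 189]
```

{"op": "servo_tool", "data": {
  "commands": [
    [[95,0.07,0.19,-0.3,0,0,0],[95,0,0,-0.35,0,0,0],[95,0,0,-0.35,0,0,0],[95,0,0,-0.3,0,0,0],[95,0,0,0,0,0,0]]
  ]
}}

```text
t: 3.4
tcp_pos: [0.4985, 0.3378, 0.0542]
eef_rot: [-179.9, -0.2, 179.6]
wrist_force: [-0.9, -0.8, 0.2]
gripper_width: 0.0949
gripper_force: 0.0
```

Run:
```python
from h import *
s=read_state();print(s["tcp_pos"],s["eef_rot"],s["wrist_force"],s["ft_torque"])
```

```text
[0.49845826 0.33780809 0.05416113] [-179.90064525   -0.19195281  179.59674029] [-0.87486898 -0.7935741   0.18320352] [ 0.15958255 -0.17336217 -0.05142411]
```

{"op": "servo_tool", "data": {
  "commands": [
    [[60,0,0.01,-0.2,0,0,0.014],[60,0,0,-0.15,0,0,0],[45,0,0,-0.03,0,0,0],[35,0,0,0,0,0,0],[30,0,0,0,0,0,0]]
  ],
  "squeeze": 50
}}

```text
t: 3.9
tcp_pos: [0.4999, 0.3405, 0.0124]
eef_rot: [179.9, 0.1, -179.9]
wrist_force: [-0.9, -0.0, 0.5]
gripper_width: 0.0603
gripper_force: 0.0
```

{"op": "servo_tool", "data": {
  "commands": [
    [[0,0,0,0,0,0,0],[0,0,0,0,0,0,0],[0,0,0,0,0,0,0],[0,0,0,0,0,0,0],[0,0,0,0,0,0,0]]
  ],
  "squeeze": 50
}}

```text
t: 4.4
tcp_pos: [0.4988, 0.3402, 0.0102]
eef_rot: [180.0, -0.0, -179.9]
wrist_force: [-0.3, -0.2, 1.7]
gripper_width: 0.0238
gripper_force: 50.0
```

{"op": "servo_tool", "data": {
  "commands": [
    [[0,0,0,0.1,0,0,0],[0,0,0,0.3,0,0,0],[0,0,0,0.4,0,0,0],[0,-0.05,0,0.4,0,0,0],[0,-0.05,-0.15,0.4,0,0,0]]
  ]
}}

```text
t: 4.9
tcp_pos: [0.4865, 0.3235, 0.2032]
eef_rot: [180.0, 0.0, -179.9]
wrist_force: [1.1, 0.3, -1.4]
gripper_width: 0.0238
gripper_force: 50.0
```

{"op": "servo_tool", "data": {
  "commands": [
    [[0,-0.05,-0.3,0.1,0,0,0],[0,-0.05,-0.3,0,0,0,0.1],[0,-0.05,-0.3,0,0,0,0.15],[0,-0.05,-0.3,0,0,0,0.15],[0,-0.05,-0.3,0,0,0,0.15]]
  ]
}}

```text
t: 5.4
tcp_pos: [0.4563, 0.1415, 0.2133]
eef_rot: [180.0, 0.0, -164.0]
wrist_force: [0.5, -1.0, -1.8]
gripper_width: 0.0237
gripper_force: 50.0
```

{"op": "servo_tool", "data": {
  "commands": [
    [[0,-0.05,-0.3,0,0,0,0.15],[0,-0.05,-0.3,0,0,0,0.15],[0,-0.05,-0.3,0,0,0,0.13],[0,-0.04,-0.3,0,0,0,0],[0,0,-0.3,0,0,0,0]]
  ]
}}

```text
t: 5.9
tcp_pos: [0.4333, -0.0384, 0.2133]
eef_rot: [-180.0, 0.0, -151.8]
wrist_force: [0.9, -0.5, -2.1]
gripper_width: 0.0237
gripper_force: 50.0
```

{"op": "servo_tool", "data": {
  "commands": [
    [[0,0,-0.2,0,0,0,0],[0,0,-0.1,-0.1,0,0,0],[0,0,0,-0.2,0,0,0],[0,0,0,-0.2,0,0,0],[0,0,0,0,0,0,0]]
  ]
}}

```text
t: 6.4
tcp_pos: [0.4329, -0.073, 0.1512]
eef_rot: [179.8, -0.2, -151.9]
wrist_force: [-0.0, 0.5, -0.7]
gripper_width: 0.0235
gripper_force: 50.0
```

Run:
```python
from h import *
s=read_state();print(s["tcp_pos"],s["eef_rot"],s["joint_pos"].round(1),s["wrist_force"])
c=capture("wrist");save(c,"w2.png")
d=capture("side");e=capture("top")
im=np.hstack([c["color"][:420,:560]]);
S=cv2.resize(d["color"][130:270,180:320],(420,420));
cv2.imwrite("pics/d.png",np.hstack([cv2.resize(c["color"],(373,280)),cv2.resize(d["color"][140:240,190:330],(392,280),interpolation=2)])[...,::-1])
cv2.imwrite("pics/e.png",cv2.resize(e["color"][150:290,200:340],(560,560),interpolation=2)[...,::-1])
```

```text
[ 0.43293108 -0.07298595  0.15121883] [ 1.79821256e+02 -1.62503733e-01 -1.51881750e+02] [ -18.2   18.5  118.5    0.    43.2 -136.3] [-0.00935489  0.51353177 -0.65745313]
```

View pics/d.png

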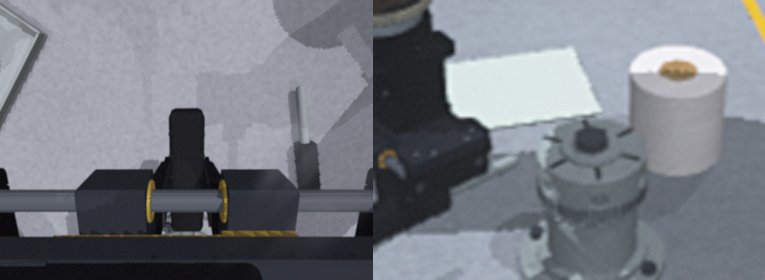

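Run:
```python
from h import *
s=read_state();T=s["tcp_pos"];d=capture("side");e=capture("top")
psi=np.radians(s["eef_rot"][2]+180);u=np.array([np.cos(psi),np.sin(psi),0])
tip=T+.117*u+[0,0,.006];print("exp tip",tip,proj(d,tip),proj(e,tip))
A=cv2.resize(d["color"][165:225,200:280],(480,360),interpolation=2)
x,y=proj(e,tip).astype(int)
B=cv2.resize(e["color"][y-30:y+30,x-25:x+25],(300,360),interpolation=2)
cv2.imwrite("pics/f.png",np.hstack([A,B])[...,::-1]);print(x-25,y-30)
```

```text
exp tip [ 0.53778137 -0.01806177  0.15972827] [240.7260999  196.08257403] [281.45428349 236.91757635]
256 206
```

View pics/f.png

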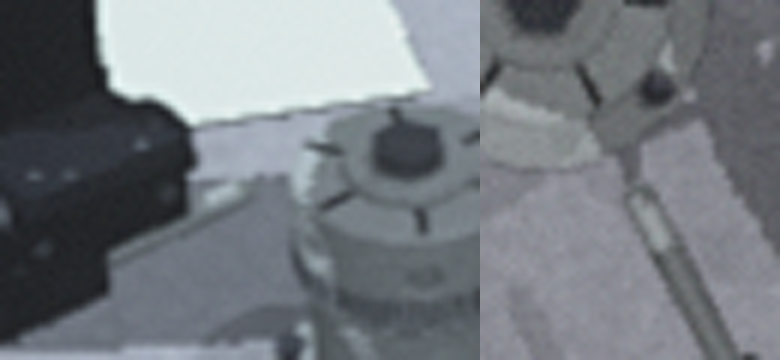

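{"op": "servo_tool", "data": {
  "commands": [
    [[0,0.02,0,-0.15,0,0,0],[0,0.02,0,-0.15,0,0,0],[0,0.01,0,-0.08,0,0,0],[0,0,0,0,0,0,0],[0,0,0,0,0,0,0]]
  ]
}}

```text
t: 7.15
tcp_pos: [0.4405, -0.0733, 0.1076]
eef_rot: [-180.0, 0.0, -151.8]
wrist_force: [0.5, -0.2, -1.8]
gripper_width: 0.0235
gripper_force: 50.0
```

```bash
cat >> h.py <<'E'
C=np.array([.6095,.0175])
def st():
    s=read_state();T=s["tcp_pos"];d=T[:2]-C;psi=(s["eef_rot"][2]+180)%360
    th=np.degrees(np.arctan2(d[1],d[0]))%360
    print("t",round(s["t"],2),"tcp",T.round(4),"rot",s["eef_rot"].round(2),"R",np.hypot(*d).round(4),"th",th.round(2),"psi",round(psi,2),"lat(mm) line offs",(1000*np.cross([np.cos(np.radians(psi)),np.sin(np.radians(psi))],C-T[:2])).round(2))
    f=s["wrist_force"];a=np.radians(th);rad=np.array([np.cos(a),np.sin(a)]);tan=np.array([-np.sin(a),np.cos(a)])
    print(" Frad",(f[:2]@rad).round(2),"Ftan(ccw)",(f[:2]@tan).round(2),"Fz",f[2].round(2),"M",s["ft_torque"].round(3),"j",s["joint_pos"].round(1),s["gripper_width"].round(4))
    return s
E
python3 - 2>/dev/null <<'E'
from h import *
st()
E
```

```text
t 7.15 tcp [ 0.4405 -0.0733  0.1076] rot [-1.7999e+02  2.0000e-02 -1.5185e+02] R 0.1919 th 208.24 psi 28.15 lat(mm) line offs 0.29
```

{"op": "servo_tool", "data": {
  "commands": [
    [[0,0.074,0.039,0,0,0,0],[0,0.074,0.039,0,0,0,0],[0,0.037,0.02,0,0,0,0],[0,0.037,0.02,0,0,0,0],[0,0.037,0.02,0,0,0,0]]
  ]
}}

```text
t: 7.65
tcp_pos: [0.4717, -0.0563, 0.1071]
eef_rot: [180.0, -0.0, -151.8]
wrist_force: [-0.3, -0.4, -1.9]
gripper_width: 0.0235
gripper_force: 50.0
```

```bash
sed -i 's/s\["gripper_width"\].round(4)/round(s["gripper_width"],4)/' h.py; python3 - 2>/dev/null <<'E'
from h import *
st()
E
```

```text
t 7.65 tcp [ 0.4717 -0.0563  0.1071] rot [ 179.99   -0.   -151.84] R 0.1563 th 208.19 psi 28.16 lat(mm) line offs 0.08
 Frad 0.4 Ftan(ccw) 0.19 Fz -1.94 M [ 0.118 -0.121  0.039] j [ -14.8   25.1  116.5    0.    38.4 -133. ] 0.0235
```

{"op": "servo_tool", "data": {
  "commands": [
    [[0,0.037,0.02,0,0,0,0],[0,0.037,0.02,0,0,0,0],[0,0.022,0.011,0,0,0,0],[0,0,0,0,0,0,0]]
  ]
}}

```text
t: 8.05
tcp_pos: [0.4831, -0.0504, 0.107]
eef_rot: [180.0, 0.0, -151.8]
wrist_force: [-0.1, -0.1, -1.1]
gripper_width: 0.0238
gripper_force: 50.0
```

```bash
python3 - 2>/dev/null <<'E'
from h import *
st()
E
```

```text
t 8.05 tcp [ 0.4831 -0.0504  0.107 ] rot [ 180.      0.   -151.84] R 0.1435 th 208.27 psi 28.16 lat(mm) line offs 0.27
 Frad 0.15 Ftan(ccw) 0.07 Fz -1.07 M [ 0.094 -0.114  0.047] j [ -13.8   25.8  115.1    0.    39.1 -131.9] 0.0238
```

```bash
cat > g.py <<'E'
from h import *
def U(a): a=np.radians(a);return np.array([np.cos(a),np.sin(a)])
def pos(phi,dl,R=.1435): return C+.037*U(phi)+(R-.037)*U(phi-dl)
def rows(seq,p0):
    """seq of (phi,delta); prints rows"""
    p=np.array(p0[:2]);a=None
    for i,(phi,dl) in enumerate(seq):
        q=pos(phi,dl);psi=phi-dl
        if i:
            d=(q-p)/.12;print("[0, %.3f, %.3f, -0.0006, 0, 0, %.3f],"%(d[0],d[1],np.radians(psi-a)/.5))
            p=p+np.array([round(d[0],3),round(d[1],3)])*.12
        else: p=q
        a=psi
E
python3 - <<'E'
from g import *
rows([(208.2,0),(208.2,3),(208.2,6)]+[(208.2-6*i,6) for i in range(1,21)],(0,0))
E
```

```text
[0, -0.021, 0.042, -0.0006, 0, 0, -0.105],
[0, -0.019, 0.042, -0.0006, 0, 0, -0.105],
[0, -0.044, 0.117, -0.0006, 0, 0, -0.209],
[0, -0.032, 0.121, -0.0006, 0, 0, -0.209],
[0, -0.019, 0.123, -0.0006, 0, 0, -0.209],
[0, -0.006, 0.125, -0.0006, 0, 0, -0.209],
[0, 0.007, 0.125, -0.0006, 0, 0, -0.209],
[0, 0.021, 0.124, -0.0006, 0, 0, -0.209],
[0, 0.032, 0.120, -0.0006, 0, 0, -0.209],
[0, 0.046, 0.117, -0.0006, 0, 0, -0.209],
[0, 0.057, 0.111, -0.0006, 0, 0, -0.209],
[0, 0.069, 0.105, -0.0006, 0, 0, -0.209],
[0, 0.079, 0.096, -0.0006, 0, 0, -0.209],
[0, 0.089, 0.088, -0.0006, 0, 0, -0.209],
[0, 0.097, 0.079, -0.0006, 0, 0, -0.209],
[0, 0.105, 0.067, -0.0006, 0, 0, -0.209],
[0, 0.112, 0.057, -0.0006, 0, 0, -0.209],
[0, 0.117, 0.044, -0.0006, 0, 0, -0.209],
[0, 0.121, 0.032, -0.0006, 0, 0, -0.209],
[0, 0.123, 0.019, -0.0006, 0, 0, -0.209],
[0, 0.125, 0.006, -0.0006, 0, 0, -0.209],
[0, 0.125, -0.007, -0.0006, 0, 0, -0.209],
```

First the lead and the first 18 degrees, then a check.

{"op": "servo_tool", "data": {
  "commands": [
    [[0,-0.021,0.042,0,0,0,-0.105],[0,-0.019,0.042,0,0,0,-0.105],[0,-0.044,0.117,-0.001,0,0,-0.209],[0,-0.032,0.121,0,0,0,-0.209],[0,-0.019,0.123,-0.001,0,0,-0.209]]
  ],
  "squeeze": 60
}}

```text
t: 8.55
tcp_pos: [0.4666, 0.0027, 0.1069]
eef_rot: [-180.0, 0.0, -176.2]
wrist_force: [2.0, -5.2, -1.7]
gripper_width: 0.0235
gripper_force: 60.1
```

```bash
python3 - 2>/dev/null <<'E'
from g import *
st();print(marks(capture("side"),(.611,.018)),pos(190.2,6))
E
```

```text
t 8.55 tcp [0.4666 0.0027 0.1069] rot [-1.7998e+02  3.0000e-02 -1.7616e+02] R 0.1437 th 185.91 psi 3.84 lat(mm) line offs 5.2
 Frad -1.48 Ftan(ccw) 5.36 Fz -1.74 M [-0.961 -0.418 -0.538] j [  -7.8   24.6  117.7   -0.    37.7 -101.6] 0.0235
(np.float32(-28.386621), np.float64(0.61), np.float64(0.01900000000000001), np.float64(13.535320545625229)) [0.46687077 0.003148  ]
```

{"op": "servo_tool", "data": {
  "commands": [
    [[0,-0.006,0.125,0,0,0,-0.209],[0,0.007,0.125,-0.001,0,0,-0.209],[0,0.021,0.124,-0.001,0,0,-0.209],[0,0.032,0.12,0,0,0,-0.209],[0,0.046,0.117,-0.001,0,0,-0.209]]
  ]
}}

```text
t: 9.1
tcp_pos: [0.4781, 0.076, 0.1064]
eef_rot: [-179.9, -0.1, 154.1]
wrist_force: [-0.4, -6.0, -1.1]
gripper_width: 0.0235
gripper_force: 60.1
```

{"op": "servo_tool", "data": {
  "commands": [
    [[0,0.057,0.111,0,0,0,-0.209],[0,0.069,0.105,-0.001,0,0,-0.209],[0,0.079,0.096,-0.001,0,0,-0.209],[0,0.089,0.088,0,0,0,-0.209],[0,0.097,0.079,-0.001,0,0,-0.209]]
  ]
}}

```text
t: 9.6
tcp_pos: [0.5248, 0.1333, 0.1058]
eef_rot: [-179.8, -0.1, 124.1]
wrist_force: [-3.0, -5.4, -0.1]
gripper_width: 0.0235
gripper_force: 60.1
```

```bash
cat >> h.py <<'E'
def tq():
    s=st();d=s["tcp_pos"][:2]-C;f=s["wrist_force"];print(" axis torque",round(d[0]*f[1]-d[1]*f[0]+s["ft_torque"][2],3))
E
python3 - 2>/dev/null <<'E'
from g import *
tq();print(marks(capture("side"),(.611,.018)),pos(130.2,6))
E
```

```text
t 9.6 tcp [0.5248 0.1333 0.1058] rot [-1.7985e+02 -6.0000e-02  1.2413e+02] R 0.1435 th 126.17 psi 304.13 lat(mm) line offs 5.1
 Frad -2.61 Ftan(ccw) 5.58 Fz -0.12 M [-1.104  0.359 -0.557] j [  7.3  29.5 107.4  -0.   43.2 -26.8] 0.0235
 axis torque 0.243
(np.float32(-45.339657), np.float64(0.61), np.float64(0.01800000000000001), np.float64(11.90449434619584)) [0.52575619 0.13384453]
```

{"op": "servo_tool", "data": {
  "commands": [
    [[0,0.105,0.067,0,0,0,-0.209],[0,0.112,0.057,-0.001,0,0,-0.209],[0,0.117,0.044,-0.001,0,0,-0.209],[0,0.121,0.032,0,0,0,-0.209],[0,0.123,0.019,-0.001,0,0,-0.209]]
  ]
}}

```text
t: 10.15
tcp_pos: [0.594, 0.1595, 0.1053]
eef_rot: [-179.8, 0.0, 94.3]
wrist_force: [-5.2, -1.6, -0.4]
gripper_width: 0.0234
gripper_force: 60.1
```

{"op": "servo_tool", "data": {
  "commands": [
    [[0,0.125,0.006,-0.001,0,0,-0.209],[0,0.125,-0.007,0,0,0,-0.209],[0,0,0,0,0,0,0]]
  ]
}}

```text
t: 10.45
tcp_pos: [0.625, 0.159, 0.105]
eef_rot: [-179.9, 0.0, 82.4]
wrist_force: [-3.6, 0.4, 0.0]
gripper_width: 0.0236
gripper_force: 60.0
```

```bash
python3 - 2>/dev/null <<'E'
from g import *
tq();print(marks(capture("side"),(.611,.018)),marks(capture("top"),(.609,.017)),pos(88.2,6))
E
```

```text
t 10.45 tcp [0.625 0.159 0.105] rot [-1.7991e+02  2.0000e-02  8.2420e+01] R 0.1424 th 83.73 psi 262.42 lat(mm) line offs 3.27
 Frad -0.03 Ftan(ccw) 3.59 Fz 0.04 M [-0.186  0.584 -0.303] j [ 8.4 36.5 92.4  0.  51.2 16. ] 0.0236
 axis torque 0.209
(np.float32(-46.557117), np.float64(0.61), np.float64(0.017000000000000008), np.float64(27.381553236141226)) (np.float32(-58.98679), np.float64(0.609), np.float64(0.01700000000000001), np.float64(27.196255332373877)) [0.62511591 0.15999639]
```

```bash
python3 - 2>/dev/null <<'E'
from g import *
s=read_state();p=pos(87.3,0,.1435);print((p-s["tcp_pos"][:2])/.12,np.radians(267.3-262.42)/.5,U(87.3)*.04/.12)
q=C+.192*U(208)      # after cap at 87.3 -> hole at 207.3
q=C+.192*U(207.3);e=C+.20*U(87.3);print(q,e,(q-e)/.12)
E
```

```text
[-0.06625984  0.01306512] 0.1703441349946464 [0.01570215 0.33296329]
[ 0.43888549 -0.07056071] [0.61892129 0.21727797] [-1.50029832 -2.39865575]
```

{"op": "servo_tool", "data": {
  "commands": [
    [[0,-0.033,0.006,0,0,0,0.085],[0,-0.033,0.007,0,0,0,0.085],[0,0.003,0.07,0,0,0,0],[0,0.005,0.1,0,0,0,0],[0,0.005,0.1,0,0,0,0]]
  ]
}}

```text
t: 11.05
tcp_pos: [0.6189, 0.1949, 0.1058]
eef_rot: [179.9, -0.0, 87.3]
wrist_force: [0.5, -0.4, -1.6]
gripper_width: 0.0231
gripper_force: 60.0
```

```bash
python3 - 2>/dev/null <<'E'
from g import *
tq();print(marks(capture("side"),(.611,.018)))
E
```

```text
t 11.05 tcp [0.6189 0.1949 0.1058] rot [ 1.7994e+02 -2.0000e-02  8.7290e+01] R 0.1777 th 86.98 psi 267.29 lat(mm) line offs -0.97
 Frad -0.35 Ftan(ccw) -0.49 Fz -1.61 M [-0.008 -0.091 -0.027] j [11.7 36.7 91.8  0.  51.4 14.4] 0.0231
 axis torque -0.115
(np.float32(-46.66679), np.float64(0.61), np.float64(0.017000000000000008), np.float64(27.26665277579341))
```

```bash
python3 - 2>/dev/null <<'E'
from g import *
s=read_state();p=s["tcp_pos"][:2];psi0=267.29;n=16
for i in range(n+1):
    th=87.0+(207.3-87.0)*max(i-1,0)/(n-1);q=C+.192*U(th)
    d=np.round((q-p)/.12,2);p=p+d*.12
    print("[0, %.2f, %.2f, 0, 0, 0, %.3f],"%(*d,np.radians(8.0)/.5 if i>1 else 0))
print(p)
E
```

```text
[0, 0.01, 0.10, 0, 0, 0, 0.000],
[0, -0.00, 0.00, 0, 0, 0, 0.000],
[0, -0.23, 0.00, 0, 0, 0, 0.279],
[0, -0.22, -0.03, 0, 0, 0, 0.279],
[0, -0.21, -0.07, 0, 0, 0, 0.279],
[0, -0.21, -0.09, 0, 0, 0, 0.279],
[0, -0.18, -0.13, 0, 0, 0, 0.279],
[0, -0.17, -0.14, 0, 0, 0, 0.279],
[0, -0.15, -0.17, 0, 0, 0, 0.279],
[0, -0.12, -0.19, 0, 0, 0, 0.279],
[0, -0.09, -0.20, 0, 0, 0, 0.279],
[0, -0.07, -0.22, 0, 0, 0, 0.279],
[0, -0.03, -0.22, 0, 0, 0, 0.279],
[0, -0.01, -0.22, 0, 0, 0, 0.279],
[0, 0.03, -0.23, 0, 0, 0, 0.279],
[0, 0.06, -0.21, 0, 0, 0, 0.279],
[0, 0.09, -0.21, 0, 0, 0, 0.279],
[ 0.43883173 -0.07091678]
```

{"op": "servo_tool", "data": {
  "commands": [
    [[0,0.01,0.1,0,0,0,0],[0,-0.23,0,0,0,0,0.279],[0,-0.22,-0.03,0,0,0,0.279],[0,-0.21,-0.07,0,0,0,0.279],[0,-0.21,-0.09,0,0,0,0.279]]
  ]
}}

```text
t: 11.6
tcp_pos: [0.5145, 0.1836, 0.1056]
eef_rot: [180.0, 0.0, 119.6]
wrist_force: [-0.0, -1.0, -1.9]
gripper_width: 0.0236
gripper_force: 60.0
```

{"op": "servo_tool", "data": {
  "commands": [
    [[0,-0.18,-0.13,0,0,0,0.279],[0,-0.17,-0.14,0,0,0,0.279],[0,-0.15,-0.17,0,0,0,0.279],[0,-0.12,-0.19,0,0,0,0.279],[0,-0.09,-0.2,0,0,0,0.279]]
  ]
}}

```text
t: 12.1
tcp_pos: [0.4297, 0.0832, 0.1058]
eef_rot: [180.0, 0.0, 159.6]
wrist_force: [0.6, -0.7, -1.9]
gripper_width: 0.0237
gripper_force: 60.0
```

{"op": "servo_tool", "data": {
  "commands": [
    [[0,-0.07,-0.22,0,0,0,0.279],[0,-0.03,-0.22,0,0,0,0.279],[0,-0.01,-0.22,0,0,0,0.279],[0,0.03,-0.23,0,0,0,0.279],[0,0.06,-0.21,0,0,0,0.279]]
  ]
}}

```text
t: 12.6
tcp_pos: [0.4281, -0.0495, 0.1058]
eef_rot: [-180.0, 0.0, -160.5]
wrist_force: [0.7, -0.6, -1.8]
gripper_width: 0.0234
gripper_force: 60.0
```

{"op": "servo_tool", "data": {
  "commands": [
    [[0,0.09,-0.21,0,0,0,0.279],[0,0,0,0,0,0,0],[0,0,0,0,0,0,0]]
  ]
}}

```text
t: 12.9
tcp_pos: [0.4387, -0.0738, 0.1055]
eef_rot: [180.0, 0.0, -153.0]
wrist_force: [0.6, 0.1, -2.4]
gripper_width: 0.024
gripper_force: 60.0
```

```bash
python3 - 2>/dev/null <<'E'
from g import *
tq();s=read_state();e=capture("top");T=s["tcp_pos"];psi=s["eef_rot"][2]+180
u=np.append(U(psi),0)
for r in(.05,.117):print(proj(e,T+r*u+[0,0,.006]))
x,y=proj(e,T+.1*u).astype(int);print(x-40,y-45)
cv2.imwrite("pics/g.png",cv2.resize(e["color"][y-45:y+45,x-40:x+40],(480,540),interpolation=2)[...,::-1])
print(marks(e,(.609,.017)))
E
```

```text
t 12.9 tcp [ 0.4387 -0.0738  0.1055] rot [ 179.99    0.   -153.04] R 0.1936 th 208.12 psi 26.96 lat(mm) line offs 3.91
 Frad -0.55 Ftan(ccw) 0.19 Fz -2.45 M [ 0.156 -0.062 -0.055] j [ -18.1   23.4  120.6    0.    36.  -135. ] 0.024
 axis torque -0.018
[294.78442231 259.7199667 ]
[282.06844398 233.69680663]
245 195
(np.float32(-39.331585), np.float64(0.608), np.float64(0.018000000000000013), np.float64(27.321880498834325))
```

View pics/g.png

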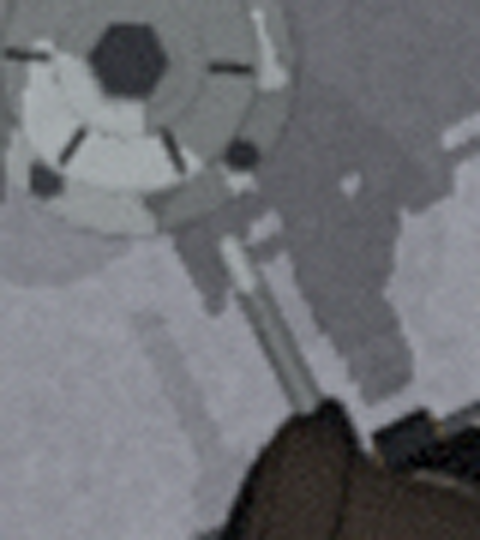

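The top crop shows the bar still straight in the grip: tip at about (230,240) in the crop, pointing at the index line at (172,150), with its line a few mm to the right of the axis. I shift y by 3 mm and insert.

{"op": "servo_tool", "data": {
  "commands": [
    [[0,0.002,0.027,0.001,0,0,0.012],[0,0.074,0.038,0,0,0,0],[0,0.074,0.038,0,0,0,0],[0,0.037,0.019,0,0,0,0],[0,0.037,0.019,0,0,0,0]]
  ]
}}

```text
t: 13.45
tcp_pos: [0.466, -0.0563, 0.1057]
eef_rot: [180.0, -0.0, -152.5]
wrist_force: [-0.1, -0.3, -1.7]
gripper_width: 0.0235
gripper_force: 60.0
```

```bash
python3 - 2>/dev/null <<'E'
from g import *
tq()
E
```

```text
t 13.45 tcp [ 0.466  -0.0563  0.1057] rot [ 179.99   -0.   -152.48] R 0.1614 th 207.24 psi 27.52 lat(mm) line offs -0.8
 Frad 0.23 Ftan(ccw) 0.18 Fz -1.72 M [ 0.103 -0.08  -0.022] j [ -15.    24.9  117.3    0.    37.8 -132.5] 0.0235
 axis torque 0.008
```

{"op": "servo_tool", "data": {
  "commands": [
    [[0,0.037,0.019,0,0,0,0],[0,0.037,0.019,0,0,0,0],[0,0.037,0.019,0,0,0,0],[0,0.026,0.013,0,0,0,0],[0,0,0,0,0,0,0]]
  ]
}}

```text
t: 13.95
tcp_pos: [0.4822, -0.0484, 0.1057]
eef_rot: [180.0, 0.0, -152.5]
wrist_force: [-0.5, -0.6, -2.0]
gripper_width: 0.0233
gripper_force: 60.0
```

```bash
python3 - 2>/dev/null <<'E'
from g import *
tq()
rows([(207.3,0),(207.3,3),(207.3,6)]+[(207.3-3*i,6) for i in range(1,27)],(0,0))
E
```

```text
t 13.95 tcp [ 0.4822 -0.0484  0.1057] rot [ 1.800e+02  1.000e-02 -1.525e+02] R 0.1433 th 207.36 psi 27.5 lat(mm) line offs -0.33
 Frad 0.75 Ftan(ccw) 0.29 Fz -1.95 M [ 0.115 -0.133 -0.061] j [ -13.5   25.9  115.3    0.    38.8 -131. ] 0.0233
 axis torque -0.02
[0, -0.020, 0.042, -0.0006, 0, 0, -0.105],
[0, -0.018, 0.043, -0.0006, 0, 0, -0.105],
[0, -0.023, 0.058, -0.0006, 0, 0, -0.105],
[0, -0.020, 0.059, -0.0006, 0, 0, -0.105],
[0, -0.016, 0.061, -0.0006, 0, 0, -0.105],
[0, -0.014, 0.061, -0.0006, 0, 0, -0.105],
[0, -0.010, 0.061, -0.0006, 0, 0, -0.105],
[0, -0.007, 0.063, -0.0006, 0, 0, -0.105],
[0, -0.003, 0.062, -0.0006, 0, 0, -0.105],
[0, -0.001, 0.063, -0.0006, 0, 0, -0.105],
[0, 0.003, 0.062, -0.0006, 0, 0, -0.105],
[0, 0.006, 0.062, -0.0006, 0, 0, -0.105],
[0, 0.010, 0.062, -0.0006, 0, 0, -0.105],
[0, 0.012, 0.061, -0.0006, 0, 0, -0.105],
[0, 0.016, 0.061, -0.0006, 0, 0, -0.105],
[0, 0.019, 0.059, -0.0006, 0, 0, -0.105],
[0, 0.022, 0.059, -0.0006, 0, 0, -0.105],
[0, 0.025, 0.057, -0.0006, 0, 0, -0.105],
[0, 0.028, 0.056, -0.0006, 0, 0, -0.105],
[0, 0.031, 0.054, -0.0006, 0, 0, -0.105],
[0, 0.034, 0.053, -0.0006, 0, 0, -0.105],
[0, 0.037, 0.051, -0.0006, 0, 0, -0.105],
[0, 0.039, 0.049, -0.0006, 0, 0, -0.105],
[0, 0.041, 0.047, -0.0006, 0, 0, -0.105],
[0, 0.044, 0.044, -0.0006, 0, 0, -0.105],
[0, 0.046, 0.042, -0.0006, 0, 0, -0.105],
[0, 0.049, 0.040, -0.0006, 0, 0, -0.105],
[0, 0.050, 0.037, -0.0006, 0, 0, -0.105],
```

{"op": "servo_tool", "data": {
  "commands": [
    [[0,-0.02,0.042,0,0,0,-0.105],[0,-0.018,0.043,0,0,0,-0.105],[0,-0.023,0.058,0,0,0,-0.105],[0,-0.02,0.059,-0.001,0,0,-0.105],[0,-0.016,0.061,-0.001,0,0,-0.105]]
  ]
}}

```text
t: 14.45
tcp_pos: [0.4701, -0.0173, 0.1056]
eef_rot: [-180.0, 0.0, -167.7]
wrist_force: [-0.8, -4.8, -1.6]
gripper_width: 0.0237
gripper_force: 60.0
```

```bash
cat > m.py <<'E'
from g import *
tq();print([tuple(round(float(x),4) for x in marks(capture(n),c0)[1:]) for n,c0 in(("side",(.611,.018)),("top",(.609,.017)))])
E
python3 m.py 2>/dev/null
```

```text
t 14.45 tcp [ 0.4701 -0.0173  0.1056] rot [-1.7997e+02  1.0000e-02 -1.6774e+02] R 0.1437 th 194.02 psi 12.26 lat(mm) line offs 4.41
 Frad 1.97 Ftan(ccw) 4.45 Fz -1.55 M [-0.881 -0.069 -0.5  ] j [ -10.1   25.   117.2   -0.    37.8 -112.4] 0.0237
 axis torque 0.14
[(0.61, 0.017, 20.385), (0.609, 0.017, 19.7933)]
```

{"op": "servo_tool", "data": {
  "commands": [
    [[0,-0.014,0.061,-0.001,0,0,-0.105]]
  ]
}}

```text
t: 14.65
tcp_pos: [0.4686, -0.0104, 0.1054]
eef_rot: [-180.0, -0.0, -170.5]
wrist_force: [0.4, -5.5, -1.4]
gripper_width: 0.0235
gripper_force: 60.0
```

```bash
python3 m.py 2>/dev/null
```

```text
t 14.65 tcp [ 0.4686 -0.0104  0.1054] rot [-179.98   -0.   -170.54] R 0.1436 th 191.22 psi 9.46 lat(mm) line offs 4.41
 Frad 0.65 Ftan(ccw) 5.43 Fz -1.45 M [-0.869 -0.109 -0.499] j [  -9.3   24.9  117.4   -0.    37.7 -108.8] 0.0235
 axis torque 0.281
[(0.61, 0.017, 17.9528), (0.609, 0.017, 17.1187)]
```

{"op": "servo_tool", "data": {
  "commands": [
    [[0,-0.01,0.061,0,0,0,-0.105]]
  ]
}}

```text
t: 14.85
tcp_pos: [0.4674, -0.0032, 0.1054]
eef_rot: [-180.0, -0.0, -173.5]
wrist_force: [-1.2, -5.5, -1.2]
gripper_width: 0.0235
gripper_force: 60.0
```

```bash
python3 m.py 2>/dev/null
```

```text
t 14.85 tcp [ 0.4674 -0.0032  0.1054] rot [-1.7999e+02 -2.0000e-02 -1.7349e+02] R 0.1436 th 188.27 psi 6.51 lat(mm) line offs 4.4
 Frad 2.0 Ftan(ccw) 5.25 Fz -1.21 M [-0.879 -0.081 -0.484] j [  -8.5   24.8  117.6   -0.    37.6 -105. ] 0.0235
 axis torque 0.27
[(0.61, 0.017, 14.8023), (0.609, 0.017, 14.1265)]
```

{"op": "servo_tool", "data": {
  "commands": [
    [[0,-0.007,0.063,-0.001,0,0,-0.105]]
  ]
}}

```text
t: 15.05
tcp_pos: [0.4665, 0.0044, 0.1052]
eef_rot: [-180.0, -0.0, -176.5]
wrist_force: [-2.3, -5.5, -1.1]
gripper_width: 0.0237
gripper_force: 60.0
```

```bash
python3 m.py 2>/dev/null
```

```text
t 15.05 tcp [0.4665 0.0044 0.1052] rot [-1.7999e+02 -3.0000e-02 -1.7646e+02] R 0.1436 th 185.24 psi 3.54 lat(mm) line offs 4.25
 Frad 2.81 Ftan(ccw) 5.29 Fz -1.08 M [-0.865  0.044 -0.511] j [  -7.6   24.8  117.7   -0.    37.5 -101.1] 0.0237
 axis torque 0.249
[(0.61, 0.017, 11.8067), (0.609, 0.017, 10.7308)]
```

{"op": "servo_tool", "data": {
  "commands": [
    [[0,-0.003,0.062,-0.001,0,0,-0.105]]
  ]
}}

```text
t: 15.25
tcp_pos: [0.466, 0.0119, 0.1051]
eef_rot: [-180.0, -0.0, -179.4]
wrist_force: [-2.0, -6.2, -0.2]
gripper_width: 0.0235
gripper_force: 60.0
```

```bash
python3 m.py 2>/dev/null
```

```text
t 15.25 tcp [0.466  0.0119 0.1051] rot [-1.7999e+02 -4.0000e-02 -1.7943e+02] R 0.1436 th 182.24 psi 0.57 lat(mm) line offs 4.2
 Frad 2.23 Ftan(ccw) 6.08 Fz -0.21 M [-0.884  0.089 -0.494] j [ -6.7  24.8 117.8  -0.   37.5 -97.2] 0.0235
 axis torque 0.379
[(0.61, 0.017, 8.5146), (0.609, 0.017, 8.2146)]
```

{"op": "servo_tool", "data": {
  "commands": [
    [[0,-0.001,0.063,0,0,0,-0.105]]
  ]
}}

```text
t: 15.45
tcp_pos: [0.4659, 0.0191, 0.1051]
eef_rot: [-180.0, -0.0, 177.6]
wrist_force: [-2.8, -12.9, -0.9]
gripper_width: 0.0235
gripper_force: 60.4
```

```bash
python3 m.py 2>/dev/null
```

```text
t 15.45 tcp [0.4659 0.0191 0.1051] rot [-1.7998e+02 -4.0000e-02  1.7755e+02] R 0.1436 th 179.35 psi 357.55 lat(mm) line offs 4.5
 Frad 2.69 Ftan(ccw) 12.96 Fz -0.95 M [-2.35   0.26  -1.248] j [ -5.8  24.8 117.8  -0.   37.5 -93.3] 0.0235
 axis torque 0.614
[(0.61, 0.017, 8.0931), (0.609, 0.017, 7.1463)]
```

{"op": "servo_tool", "data": {
  "commands": [
    [[0,0.003,0.062,-0.001,0,0,-0.105]]
  ]
}}

```text
t: 15.65
tcp_pos: [0.4661, 0.0263, 0.1049]
eef_rot: [-180.0, -0.1, 174.5]
wrist_force: [-3.7, -13.8, 0.6]
gripper_width: 0.0239
gripper_force: 60.4
```

```bash
python3 m.py 2>/dev/null
```

```text
t 15.65 tcp [0.4661 0.0263 0.1049] rot [-1.7996e+02 -6.0000e-02  1.7451e+02] R 0.1437 th 176.49 psi 354.51 lat(mm) line offs 4.97
 Frad 2.8 Ftan(ccw) 14.04 Fz 0.55 M [-2.328  0.347 -1.229] j [-4.900e+00  2.480e+01  1.177e+02 -1.000e-01  3.750e+01 -8.930e+01] 0.0239
 axis torque 0.788
[(0.61, 0.017, 5.5566), (0.609, 0.017, 4.5459)]
```

{"op": "servo_tool", "data": {
  "commands": [
    [[0,0.006,0.062,-0.001,0,0,-0.105]]
  ]
}}

```text
t: 15.85
tcp_pos: [0.4668, 0.0337, 0.1048]
eef_rot: [-180.0, -0.1, 171.5]
wrist_force: [-4.8, -13.8, 0.3]
gripper_width: 0.0236
gripper_force: 60.5
```

```bash
python3 m.py 2>/dev/null
```

```text
t 15.85 tcp [0.4668 0.0337 0.1048] rot [-1.7995e+02 -6.0000e-02  1.7149e+02] R 0.1436 th 173.54 psi 351.49 lat(mm) line offs 5.15
 Frad 3.17 Ftan(ccw) 14.26 Fz 0.33 M [-2.388  0.385 -1.309] j [-3.900e+00  2.490e+01  1.175e+02 -1.000e-01  3.760e+01 -8.540e+01] 0.0236
 axis torque 0.74
[(0.61, 0.017, 2.7735), (0.609, 0.017, 1.8602)]
```

Landed at a mark phase of about 8.0, where the torque stepped from 0.25 to 0.6–0.75. So the target phase is about 38, a further 24 degrees from here.

{"op": "servo_tool", "data": {
  "commands": [
    [[0,0.01,0.062,-0.001,0,0,-0.105],[0,0.012,0.061,0,0,0,-0.105],[0,0.016,0.061,-0.001,0,0,-0.105],[0,0.019,0.059,-0.001,0,0,-0.105]]
  ]
}}

```text
t: 16.35
tcp_pos: [0.4731, 0.0631, 0.1043]
eef_rot: [-179.9, -0.1, 159.4]
wrist_force: [-5.6, -15.1, 1.6]
gripper_width: 0.0235
gripper_force: 60.8
```

```bash
python3 m.py 2>/dev/null
```

```text
t 16.35 tcp [0.4731 0.0631 0.1043] rot [-1.7991e+02 -1.2000e-01  1.5936e+02] R 0.1438 th 161.52 psi 339.36 lat(mm) line offs 5.42
 Frad 0.49 Ftan(ccw) 16.12 Fz 1.62 M [-2.891  0.618 -1.501] j [-3.000e-01  2.560e+01  1.163e+02 -1.000e-01  3.830e+01 -6.960e+01] 0.0235
 axis torque 0.817
[(0.61, 0.017, 51.6158), (0.609, 0.017, 50.6729)]
```

{"op": "servo_tool", "data": {
  "commands": [
    [[0,0.022,0.059,0,0,0,-0.105],[0,0.025,0.057,-0.001,0,0,-0.105],[0,0,0,0,0,0,0]]
  ]
}}

```text
t: 16.75
tcp_pos: [0.4787, 0.0772, 0.1041]
eef_rot: [-179.9, -0.1, 153.4]
wrist_force: [-6.5, -15.7, 1.9]
gripper_width: 0.0233
gripper_force: 60.8
```

```bash
python3 m.py 2>/dev/null
```

```text
t 16.75 tcp [0.4787 0.0772 0.1041] rot [-1.7988e+02 -1.4000e-01  1.5338e+02] R 0.1438 th 155.49 psi 333.38 lat(mm) line offs 5.28
 Frad -0.65 Ftan(ccw) 17.01 Fz 1.87 M [-2.854  0.683 -1.58 ] j [ 1.400e+00  2.610e+01  1.152e+02 -1.000e-01  3.890e+01 -6.200e+01] 0.0233
 axis torque 0.866
[(0.61, 0.018, 45.3122), (0.609, 0.017, 45.309)]
```

{"op": "servo_tool", "data": {
  "commands": [
    [[0,0.028,0.056,-0.001,0,0,-0.105],[0,0.031,0.054,0,0,0,-0.105],[0,0.014,0.022,0,0,0,-0.045],[0,0,0,0,0,0,0]]
  ]
}}

```text
t: 17.25
tcp_pos: [0.4869, 0.0927, 0.1039]
eef_rot: [-179.8, -0.2, 146.1]
wrist_force: [-8.9, -14.9, 1.6]
gripper_width: 0.0235
gripper_force: 61.0
```

```bash
python3 m.py 2>/dev/null
```

```text
t 17.25 tcp [0.4869 0.0927 0.1039] rot [-1.7981e+02 -1.7000e-01  1.4612e+02] R 0.1438 th 148.49 psi 326.12 lat(mm) line offs 5.95
 Frad -0.23 Ftan(ccw) 17.37 Fz 1.64 M [-3.031  1.006 -1.626] j [ 3.200e+00  2.680e+01  1.137e+02 -1.000e-01  3.970e+01 -5.290e+01] 0.0235
 axis torque 0.872
[(0.61, 0.017, 38.9703), (0.609, 0.017, 39.0434)]
```

```bash
python3 - 2>/dev/null <<'E'
from g import *
s=read_state();p=s["tcp_pos"][:2];a=s["eef_rot"][2]+180
for dl in(9,6,3,0):
    q=pos(159,dl);d=np.round((q-p)/.12,3);r=np.radians(159-dl-180+360-a)/.5;p=p+d*.12;a=339-dl;print(d,round(r,3))
E
```

```text
[-0.034 -0.07 ] 0.134
[-0.022 -0.041] 0.105
[-0.02  -0.042] 0.105
[-0.018 -0.043] 0.105
```

{"op": "servo_tool", "data": {
  "commands": [
    [[0,-0.017,-0.035,0,0,0,0.067],[0,-0.017,-0.035,0,0,0,0.067],[0,-0.011,-0.02,0,0,0,0.052],[0,-0.011,-0.02,0,0,0,0.052],[0,0,0,0,0,0,0]]
  ]
}}

```text
t: 17.85
tcp_pos: [0.4804, 0.0799, 0.1042]
eef_rot: [-179.9, -0.1, 153.1]
wrist_force: [-6.4, -4.3, 3.0]
gripper_width: 0.0235
gripper_force: 60.1
```

```bash
python3 m.py 2>/dev/null
```

```text
t 17.85 tcp [0.4804 0.0799 0.1042] rot [-1.7992e+02 -1.4000e-01  1.5310e+02] R 0.1434 th 154.19 psi 333.1 lat(mm) line offs 2.73
 Frad 3.91 Ftan(ccw) 6.72 Fz 3.03 M [-0.957  0.747 -0.7  ] j [  1.7  26.2 115.   -0.   39.  -61.4] 0.0235
 axis torque 0.264
[(0.61, 0.017, 38.9908), (0.609, 0.017, 39.0935)]
```

{"op": "servo_tool", "data": {
  "commands": [
    [[0,-0.01,-0.021,0.003,0,0,0.052],[0,-0.01,-0.021,0.003,0,0,0.052],[0,0,0,0,0,0,0]]
  ]
}}

```text
t: 18.25
tcp_pos: [0.4783, 0.075, 0.1049]
eef_rot: [-179.9, -0.1, 156.1]
wrist_force: [-5.3, -3.3, 1.3]
gripper_width: 0.0235
gripper_force: 60.1
```

```bash
python3 m.py 2>/dev/null
```

```text
t 18.25 tcp [0.4783 0.075  0.1049] rot [-1.7995e+02 -1.1000e-01  1.5609e+02] R 0.1432 th 156.32 psi 336.09 lat(mm) line offs 0.56
 Frad 3.52 Ftan(ccw) 5.17 Fz 1.27 M [-0.75   0.572 -0.469] j [  1.1  25.9 115.3   0.   38.9 -65. ] 0.0235
 axis torque 0.272
[(0.61, 0.018, 39.3935), (0.609, 0.018, 39.2938)]
```

{"op": "servo_tool", "data": {
  "commands": [
    [[0,-0.009,-0.021,0.003,0,0,0.03],[0,-0.005,-0.011,0.003,0,0,0.02],[0,0,0,0,0,0,0]]
  ]
}}

```text
t: 18.65
tcp_pos: [0.4776, 0.0717, 0.1057]
eef_rot: [180.0, -0.0, 157.4]
wrist_force: [-0.5, -1.0, -3.0]
gripper_width: 0.0237
gripper_force: 60.0
```

```bash
python3 m.py 2>/dev/null
```

```text
t 18.65 tcp [0.4776 0.0717 0.1057] rot [ 1.7999e+02 -1.0000e-02  1.5738e+02] R 0.1426 th 157.66 psi 337.38 lat(mm) line offs 0.69
 Frad 0.13 Ftan(ccw) 1.08 Fz -2.98 M [-0.118  0.152 -0.092] j [  0.7  25.8 115.5   0.   38.7 -66.7] 0.0237
 axis torque 0.063
[(0.61, 0.018, 39.687), (0.609, 0.018, 39.5258)]
```

{"op": "servo_tool", "data": {
  "commands": [
    [[0,-0.04,0.015,0,0,0,0],[0,-0.04,0.015,0,0,0,0],[0,-0.04,0.015,0,0,0,0],[0,-0.04,0.015,0,0,0,0],[0,0,0,0,0,0,0]]
  ]
}}

```text
t: 19.25
tcp_pos: [0.4576, 0.0795, 0.1058]
eef_rot: [180.0, -0.0, 157.3]
wrist_force: [-0.2, -0.1, -2.4]
gripper_width: 0.0238
gripper_force: 60.0
```

```bash
python3 m.py 2>/dev/null
```

```text
t 19.25 tcp [0.4576 0.0795 0.1058] rot [ 1.800e+02 -2.000e-02  1.573e+02] R 0.164 th 157.78 psi 337.3 lat(mm) line offs 1.38
 Frad 0.16 Ftan(ccw) 0.17 Fz -2.38 M [ 0.042 -0.131  0.008] j [  1.7  24.6 118.    0.   37.4 -65.6] 0.0238
 axis torque 0.036
[(0.61, 0.017, 39.5996), (0.609, 0.017, 39.4716)]
```

{"op": "servo_tool", "data": {
  "commands": [
    [[0,-0.08,0.03,0,0,0,0],[0,-0.08,0.03,0,0,0,0],[0,-0.03,0.03,0.2,0,0,0],[0,0,0.1,0.3,0,0,0],[0,0.05,0.25,0.2,0,0,0.1]]
  ]
}}

```text
t: 19.85
tcp_pos: [0.4405, 0.1317, 0.1915]
eef_rot: [-180.0, 0.0, 160.0]
wrist_force: [0.5, -0.3, -2.5]
gripper_width: 0.0238
gripper_force: 60.0
```

{"op": "servo_tool", "data": {
  "commands": [
    [[0,0.1,0.3,0,0,0,0.13],[0,0.1,0.3,0,0,0,0.13],[0,0.1,0.3,0,0,0,0.13],[0,0.1,0.3,0,0,0,0.13],[0,0.08,0.3,0,0,0,0.13]]
  ]
}}

```text
t: 20.35
tcp_pos: [0.4986, 0.3135, 0.1895]
eef_rot: [-180.0, -0.0, 178.9]
wrist_force: [1.0, 0.5, -1.6]
gripper_width: 0.0237
gripper_force: 60.0
```

{"op": "servo_tool", "data": {
  "commands": [
    [[0,0.05,0.25,-0.1,0,0,0.04],[0,0,0,-0.25,0,0,0],[0,0,0,-0.3,0,0,0],[0,0,0,0,0,0,0]]
  ]
}}

```text
t: 20.75
tcp_pos: [0.5023, 0.3411, 0.1076]
eef_rot: [-179.8, -0.4, 179.9]
wrist_force: [-0.2, -0.5, -1.3]
gripper_width: 0.0236
gripper_force: 60.0
```

```bash
python3 m.py 2>/dev/null
python3 - <<'E'
from h import *
e=capture("top");d=capture("side")
s=read_state()
print(s["tcp_pos"],s["eef_rot"])
A=cv2.resize(e["color"][180:300,100:200],(400,480),interpolation=2);B=cv2.resize(d["color"][130:210,170:250],(400,480),interpolation=2)
cv2.imwrite("pics/i.png",np.hstack([A,B])[...,::-1])
E
```

```text
t 20.75 tcp [0.5023 0.3411 0.1076] rot [-179.79   -0.41  179.93] R 0.3409 th 108.32 psi 359.93 lat(mm) line offs -323.44
 Frad -0.39 Ftan(ccw) 0.37 Fz -1.25 M [ 0.098 -0.093 -0.044] j [ 27.9  33.8  97.7   0.   48.9 -62. ] 0.0236
 axis torque 0.082
[(0.61, 0.018, 39.4859), (0.609, 0.017, 39.5354)]
[0.50570628 0.34219628 0.11355795] [1.79932767e+02 1.16212591e-01 1.79884284e+02]
```

View pics/i.png

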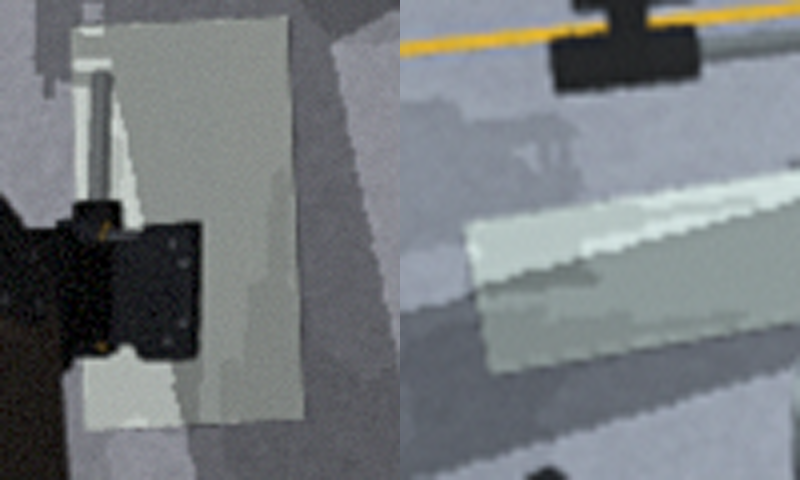

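The bar is level in the grip and over its mat, in line with it (rod at (100,140) in the left crop). I lower it gently.

{"op": "servo_tool", "data": {
  "commands": [
    [[0,-0.03,-0.08,-0.25,0,0,0],[0,0,0,-0.25,0,0,0],[0,0,0,-0.2,0,0,0],[0,0,0,-0.06,0,0,0],[0,0,0,0,0,0,0]]
  ]
}}

```text
t: 21.45
tcp_pos: [0.5019, 0.3324, 0.0211]
eef_rot: [180.0, 0.0, 179.9]
wrist_force: [0.5, -0.1, -1.3]
gripper_width: 0.0235
gripper_force: 60.0
```

{"op": "servo_tool", "data": {
  "commands": [
    [[0,0,0,0,0,0,0],[0,0,0,0,0,0,0]]
  ]
}}

```text
t: 21.65
tcp_pos: [0.5023, 0.3327, 0.0221]
eef_rot: [179.9, 0.1, 179.9]
wrist_force: [0.3, -0.4, -2.5]
gripper_width: 0.0237
gripper_force: 60.0
```

{"op": "servo_tool", "data": {
  "commands": [
    [[0,0,0,-0.04,0,0,0],[0,0,0,-0.03,0,0,0],[0,0,0,-0.015,0,0,0],[0,0,0,-0.005,0,0,0],[0,0,0,0,0,0,0]]
  ]
}}

```text
t: 22.15
tcp_pos: [0.5015, 0.3323, 0.0102]
eef_rot: [180.0, -0.0, 179.9]
wrist_force: [-1.5, -1.5, 6.3]
gripper_width: 0.0234
gripper_force: 60.0
```

{"op": "servo_tool", "data": {
  "commands": [
    [[0,0,0,-0.004,0,0,0],[0,0,0,0,0,0,0]]
  ]
}}

```text
t: 22.35
tcp_pos: [0.5014, 0.3323, 0.0102]
eef_rot: [180.0, 0.0, 179.9]
wrist_force: [-4.2, -2.3, 13.1]
gripper_width: 0.0236
gripper_force: 60.0
```

Contact with the mat (13 N). I reduce the grip, open, then retreat straight up.

{"op": "servo_tool", "data": {
  "commands": [
    [[24,0,0,0.004,0,0,0],[28,0,0,0,0,0,0],[34,0,0,0,0,0,0],[45,0,0,0,0,0,0],[60,0,0,0,0,0,0]]
  ],
  "squeeze": 10
}}

```text
t: 22.85
tcp_pos: [0.5016, 0.3324, 0.0095]
eef_rot: [180.0, -0.0, 179.9]
wrist_force: [0.2, 1.3, -0.6]
gripper_width: 0.0448
gripper_force: 0.0
```

{"op": "servo_tool", "data": {
  "commands": [
    [[60,0,0,0,0,0,0],[60,0,0,0.1,0,0,0],[60,0,0,0.3,0,0,0],[60,0,0,0.4,0,0,0],[60,0,0,0.4,0,0,0]]
  ]
}}

```text
t: 23.35
tcp_pos: [0.5012, 0.3322, 0.156]
eef_rot: [-180.0, -0.0, 179.9]
wrist_force: [1.4, 0.4, 0.7]
gripper_width: 0.0601
gripper_force: 0.0
```

{"op": "servo_tool", "data": {
  "commands": [
    [[60,-0.1,0,0.4,0,0,0],[60,-0.2,-0.2,0.2,0,0,0],[60,-0.2,-0.3,0,0,0,0],[60,0,-0.3,0,0,0,0],[60,0,0,0,0,0,0]]
  ]
}}

```text
t: 23.85
tcp_pos: [0.4408, 0.2338, 0.2272]
eef_rot: [180.0, 0.1, 179.8]
wrist_force: [1.0, 0.7, -0.7]
gripper_width: 0.0598
gripper_force: 0.0
```

```bash
python3 m.py 2>/dev/null
python3 - <<'E'
from h import *
e=capture("top");save(e,"j.png")
E
```

```text
t 23.85 tcp [0.4408 0.2338 0.2272] rot [1.800e+02 7.000e-02 1.798e+02] R 0.2743 th 127.96 psi 359.8 lat(mm) line offs -215.69
 Frad -0.06 Ftan(ccw) -1.17 Fz -0.72 M [ 0.122 -0.158  0.025] j [ 20.4  17.  105.7  -0.   57.2 -69.4] 0.0598
 axis torque -0.295
[(0.61, 0.018, 39.6476), (0.609, 0.018, 39.5132)]
```

View pics/j.png

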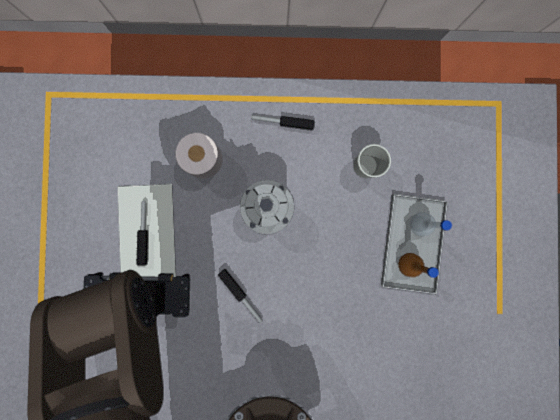

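The bar lies flat on the mat, grip at about (143,247) and tip at about (145,200). The roll (197,154), the beaker (374,160) and the flasks are where they were, and the cap is still tight at 39.5. I hand the job in.

```bash
python3 -c "
from bench import *
print(finish_job())"
```

```text
the job is handed in; nothing more can be done
None
```

The cap is screwed down to its seal and nipped up about 28–29° past landing. The bar was drawn out without the cap turning back and now lies flat on its mat; the flasks, beaker and roll were not disturbed. The job is handed in at about 24 s; no verdict was returned.

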